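# Snap the ringed fob into the sprung-gate hook

### The job

Two wooden key fobs stand in the small rack: take the one that ends in an open steel ring (not the one that ends in a solid plate) and clip it into the snap hook on the stand, by pressing the ring's lower bar down on the sprung gate until it slips past the gate's end and the gate snaps shut above it. Then let go and leave the fob caught in the shut hook. Press by feel: the height of the hook is not known exactly, and the ring must never be pushed against it with more than 12 N; leave the other fob and the things lying about where they are.

Things in the scene. Friction and masses are not known exactly. Their poses are not given: they have to be found in the camera images.
- ring_fob: Wooden fob over an open steel ring, 60 to 125 g, 98 mm high, upright in one of the rack's pockets, leaning up to 0.08 rad. Origin: middle of the underside of the ring's lower bar, z up. Ring: rigid closed loop of 6 mm round steel in the fob's y-z plane, 42 mm wide, z 0 to 52 mm, opening 30 mm wide, z 6 to 46; lower bar straight, along y, 24 mm.
- fob_grip (a point): Centre of the fob's wooden grip, 75 mm above the fob's origin. The grip spans z 52 to 98 mm of the fob, 16 mm thick in x, 30 mm wide in y: take it across the 16 mm, from above.
- ring_centre (a point): Centre of the ring's opening, 26 mm above the fob's origin (fob axes). Let go in the shut hook, the fob leans over, or the ring turns round the gate and the fob hangs beside the hook: either way it is caught.
- tally_fob: The other fob: same wooden grip, but over a solid steel plate 6 mm thick, 42 mm wide, z 0 to 38 mm, with no opening. Stands in the other pocket; leave it there.
- rack: Fixed wooden block, 44 (x) x 162 (y) x 40 mm high, origin at the centre of its underside. Two pockets at y = +45 and -45 mm, 44 mm long in y, 8 mm wide in x, 30 mm deep (floor 10 mm above the bench). Which fob stands in which varies; the fobs' axes are parallel to the rack's.
- stand: Fixed steel stand, origin at the centre of the underside of its round foot (76 mm across, on the bench). Post on the z axis, 18 mm thick, collar 26 mm with a clamp knob at +x. A 10 mm stem clamped in the post carries the snap hook, which points to the stand's -x, in its x-z plane. The held fob may press on stand and hook with 12 N at most.
- mouth (a point): Fixed point of the stand: where to press in plan, at x = -38.5 mm, y = 0, z = 165 mm (stand frame). The hook's floor (top of its 8 mm arm, rising 4 mm at the stem) has height h = 148 to 182 mm above the bench; h varies and is NOT measured, this point does not follow it. Nose: 8 mm thick, inner face at x = -44 mm, leans outward over h + 33 mm, top h + 47. Stem top h + 37.
- gate (a joint): Sprung gate, rad: 0 shut (level), grows as its end swings down into the hook, to 1.15. 5 mm round bar from its hinge (x -11 mm, height h + 33) to its end just inside the nose. It takes 0.3 N to start, 2 to 4 N at 0.7 rad. Pressed at the mouth point, the bar slips past the end at 0.5 to 0.8 rad, its underside 5 to 13 mm above the floor, and the gate jumps to 0 above it. Floor is rigid.
- tape_measure: yellow tape measure, 36 x 74 x 66 mm; loose bystander, origin at the centre of its underside.
- spindle_blank_3: square wooden turning blank lying down, 50 x 130 x 50 mm; loose bystander, origin at the centre of its underside.
- wax_tin: flat round tin, 78 mm across, 28 mm high; loose bystander, origin at the centre of its underside.
- chuck_key: steel T-shaped chuck key lying flat, 87 x 70 x 11 mm; loose bystander, origin at the centre of its underside.
- pencil: red carpenter's pencil, 146 mm long; loose bystander, origin at the centre of its underside.
There are look-alikes about, which are no part of the job. Leave any blue look-alike of the ring_fob alone.

How it is judged (in metres and radians):
On the way, in this order (a step that is already met when the one before it is completed fails the run):
1. the ring fob is lifted out of the rack (height (world z) of ring_fob above 0.06 m), for 0.1 s.
2. the ring presses the gate open (value of joint gate above 0.45 rad and contact force between ring_fob and stand above 0.3 N), for 0.02 s.
3. the gate has snapped shut with the ring through the hook (value of joint gate below 0.07 rad and x of ring_centre in the frame of stand between -0.056 and -0.004 m and y of ring_centre in the frame of stand between -0.02 and 0.02 m and z of ring_centre in the frame of stand between 0.15 and 0.209 m), for 0.2 s.
At the end, for the whole second after the job is handed in: Gate shut (under 0.07 rad) with the ring through the hook: the ring's centre 4 to 56 mm in front of the post's axis, within 20 mm sideways, 150 to 209 mm above the bench; the fob let go, resting on the hook and at rest (under 0.08 m/s) (all of step 3 and linear speed of ring_fob below 0.08 m/s and contact force between ring_fob and stand above 0.1 N); the robot touches nothing.
It fails at once if while held by the robot, the ring fob presses on the hook or stand with more than 12 N (contact force between ring_fob and stand above 12 N and contact force between the fingers and ring_fob above 0.5 N).
It fails at once if the other fob is taken out of or pushed about in its pocket (more than 25 mm) (distance of tally_fob from where it was at the start of the episode above 0.025 m).
It fails at once if a bystander is moved by more than 30 mm (distance of any of tape_measure, spindle_blank_3, wax_tin, chuck_key, pencil from where it was at the start of the episode above 0.03 m).
It also fails if it takes over 64 s, if anything falls off the work surface, if the arm or the gripper's body presses on something with over 40 N, if the wrist force passes 120 N, or if a joint passes its speed limit or range.

### The arm

A 6-joint arm with a two-finger parallel gripper is mounted at the origin on a cart in front of the work surface, level with it; the furniture and walls round the work are solid. World frame = base frame: x ahead of the robot, y to its left, z up, the work surface at z = 0. Lengths are in m, angles in degrees, forces in N, time in s.
With the tool pointing down it reaches from about 0.225 to 0.725 m from the base axis. Payload 3.1 kg.
Tool frame: the origin (TCP) lies at the very end of the fingers, on their centre line; the grasp point (between the pads) lies 19 mm behind it; z points along the fingers, y is the line along which they close (so a half turn about z gives the same grasp; the last joint's range is limited). The gripper opens to 85 mm and grips with 20 to 120 N. Pads are 22 mm wide; open, the fingers measure 114 mm over their backs; the gripper's body (76 mm by 85 mm) begins 54 mm behind the grasp point. The pads swing forward as they close: fully open they stand 13 mm farther back than shut.
Start: joints at [65.558, 2.75, 5.684, 92.934, 0, 82.678], TCP at [0.155, 0.502, 0.231] pointing down, gripper open.
Joint ranges: [-166.93, 166.93], [-56.73, 111.36], [-69.38, 81.34], [-121.58, 131.49], [-85.45, 84.26], [-180, 180]. Speed limits (degrees/s): [159.86, 159.86, 180, 180, 180, 180].

### API

Orientations are given as [roll, pitch, yaw] about the fixed x, y, z axes, in that order (R = Rz(yaw) Ry(pitch) Rx(roll)).
In Python, from cell import * gives the robot as it stands.
- The arm moves only by the tool drive_tool, never from a script. Its argument "targets" is a list of rows, each an object with "travel": the shift along the tool's x, y, z in m, a list of three; "turn": the turn, a rotation vector about the tool's x, y, z in rad, a list of three; "claw": the closure, from 0 (fully open) to 1 (shut). In form: [{"travel": [tx, ty, tz], "turn": [wx, wy, wz], "claw": claw}, ...]. A call has 1 to 8 rows; each row is the pose to reach, as a shift and turn from the pose commanded when the call began, along the tool's axes at that moment; what a row does not reach only later rows make up. A row lasts 1/10 s, in which the tool goes at most 50 mm and 8.59 degrees, less where a joint would pass 70% of its speed; a pose out of reach is approached as far as the arm can. A call with a gripper value outside its range is refused whole. The fingers move at their own pace and stop on an object; "grip_force" is the grip in N (left out, the last holds). Time passes only in rows, so rows that repeat a pose let the fingers close. It gives the time, the measured TCP pose, the force, the opening and the grip force at its end, in the units of the state.
- sense(): the state, without advancing time (a new reading comes with each control period).
- get_image(name): name is "side" or "top" or "wrist"; returns (picture, depth): 384x512x3 uint8, blue, green, red; 384x512 float32, m along the optical axis (not along the pixel's ray), 0 where there is no reading.
- camera_params(name): a dict with "fovy" (degrees; the focal length in pixels is half the picture's height over the tangent of half this angle, whatever the lens; pixels are square), "cx", "cy" (the principal point, pixels), "dist_coeffs" ([k1, k2, p1, p2, k3] as OpenCV has them; the pictures are not rectified), "R" (3x3) and "t" (3): a world point X has camera coordinates R X + t. Camera axes: x right, y down, z forward; pixel columns grow to the right and rows downward; lengths in m; the calibration is good to about 2 mm. A picture is of the moment at which its call begins: read the wrist's pose just before it. camera_params takes no time and is no camera call; for the wrist camera it gives the pose at the moment of the call.
- finish_job(): hands the job in; it is judged then, once.
The state is a dict: "t": time; "qpos": joint angles; "dq": joint speeds; "joint_efforts": joint torques, N m; "position": TCP position; "tcp_rot": TCP orientation; "contact_force": force on the tool from outside, world axes, zero at the start; "torque": the same for the moment, N m; "grip_width": finger opening in m; "grip_force": force on a finger pad.
Only numpy, scipy, OpenCV 4.12 (cv2) and the standard library are available. Lean on these libraries where they do the work, as an engineer would, in place of code of your own. Each camera call takes 0.05 s, during which the arm holds its last target. There are 200 camera calls.

## Working session

There is one attempt and no reset: what is moved stays moved. The work goes in short steps, Python scripts to look and compute and a tool call to move; the robot and the scene stay as the last step left them, time stands still between calls to the robot, and variables do not carry over. Pictures are saved under pics/ and viewed, at most 10 in all, crops included, and the job is handed in when it is done.

Besides the shell and the picture viewer there is one more tool, called after ">>>" as name(argument=value, ...) on one line, values as JSON. drive_tool: Moves the arm, as the interface text tells. Its arguments: {"type":"object","properties":{"targets":{"type":"array","items":{"type":"object","properties":{"travel":{"type":"array","items":{"type":"number"}},"turn":{"type":"array","items":{"type":"number"}},"claw":{"type":"number"}}}},"grip_force":{"type":"number"}},"required":["targets"]}

```bash
mkdir -p pics; cat > h.py <<'E'
from cell import *
import numpy as np, cv2
def K(name):
    p=camera_params(name); f=192/np.tan(np.radians(p["fovy"])/2)
    return np.array([[f,0,p["cx"]],[0,f,p["cy"]],[0,0,1.]]),np.array(p["dist_coeffs"],float),np.array(p["R"]),np.array(p["t"])
def cloud(name,d,cal=None):
    k,dc,R,t=cal or K(name)
    v,u=np.mgrid[0:384,0:512]
    n=cv2.undistortPoints(np.stack([u,v],-1).reshape(-1,1,2).astype(np.float64),k,dc).reshape(384,512,2)
    c=np.dstack([n*d[...,None],d]); X=(c-t)@R
    X[d<=0]=np.nan
    return X
E
python3 - <<'E'
from h import *
print(sense())
ims=[]
for n in("side","top"):
    cal=K(n); im,d=get_image(n); np.savez(f"{n}.npz",im=im,X=cloud(n,d,cal)); print(n,-cal[2].T@cal[3])
    cv2.imwrite(f"pics/{n}0.png",cv2.resize(im,(800,600)))
E
```

```text
{'t': 0.0, 'qpos': array([ 6.55572458e+01,  2.79056568e+00,  5.59143667e+00,  9.29316831e+01,
       -3.10030455e-03,  8.26759055e+01]), 'dq': array([-0.02613247,  0.01138356,  0.01340958, -0.06538377, -0.05735494,
       -0.01359461]), 'joint_efforts': array([ 2.39795281e-04, -3.38783884e+01,  3.20014143e+01,  2.03415746e-02,
       -1.25086876e-04, -1.49768334e-05]), 'position': array([0.15432761, 0.50117701, 0.23013671]), 'tcp_rot': array([-1.79869860e+02, -1.36011388e-02,  1.62881328e+02]), 'contact_force': array([-0.21170451, -0.14743383,  0.41410271]), 'torque': array([ 0.03326189, -0.03515801, -0.00020217]), 'grip_force': 0.0, 'grip_width': 0.08479402063528435}
side [0.35402655 0.72461374 0.69834977]
top [0.35532904 0.09580259 0.97729703]
```

View pics/side0.png

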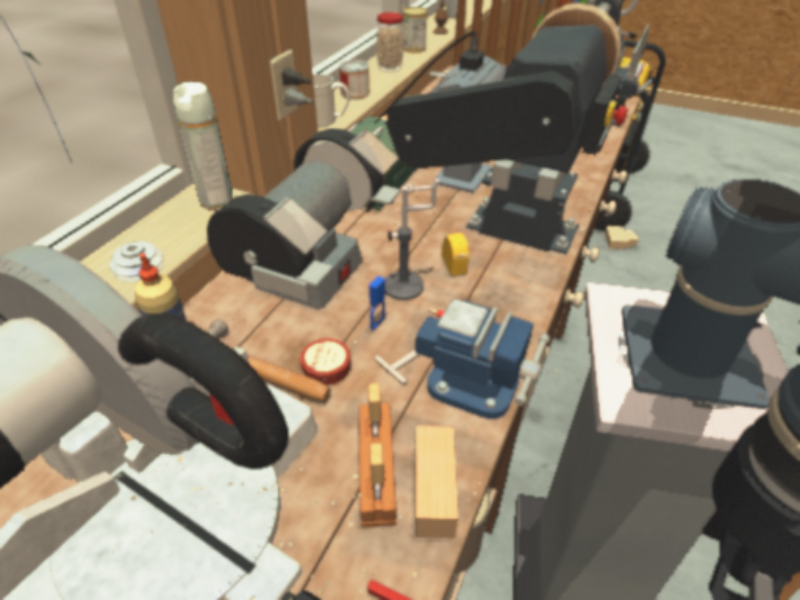

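View pics/top0.png

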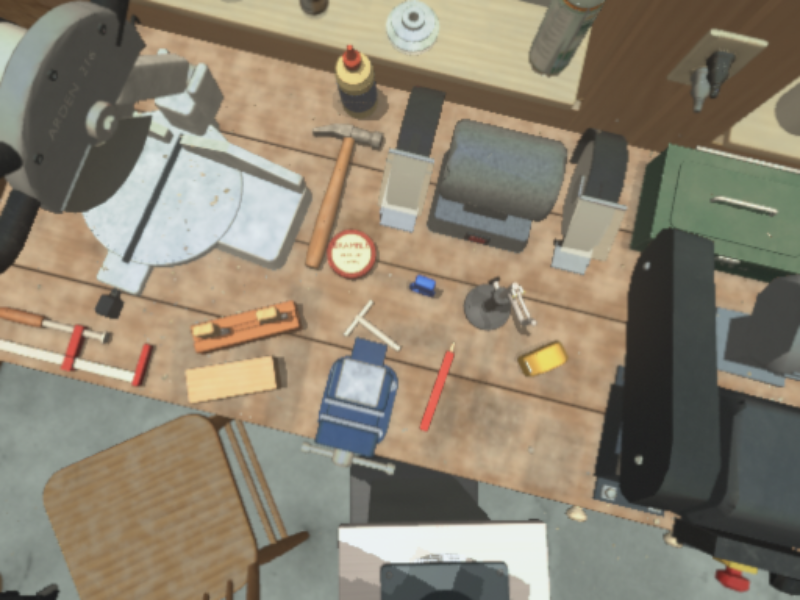

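The views show the rack with two fobs at top (205,330) and (268,315), which are side (377,462) and (375,400). The blue look-alike is at top (423,285), to be left alone. The stand is at top (488,303), with its hook towards (522,310). Next I'll crop both fobs to tell the ring from the plate, and measure.

```bash
python3 - <<'E'
from h import *
s=np.load("side.npz"); t=np.load("top.npz")
a=cv2.resize(s["im"][240:340,215:270],None,fx=5.5,fy=5.5,interpolation=cv2.INTER_CUBIC)
b=cv2.resize(t["im"][170:240,290:350],None,fx=5,fy=5,interpolation=cv2.INTER_CUBIC)
c=cv2.resize(s["im"][110:195,235:285],None,fx=5,fy=5,interpolation=cv2.INTER_CUBIC)
o=np.zeros((560,800,3),np.uint8)
o[:550,:302]=a[:550,:302]; o[:350,305:605]=b; 
c=cv2.resize(c,(190,323)); o[:323,608:798]=c
cv2.imwrite("pics/crop.png",o)
T=t["X"]
def region(n,X,u0,u1,v0,v1,z0,z1):
    P=X[v0:v1,u0:u1].reshape(-1,3); P=P[(P[:,2]>z0)&(P[:,2]<z1)]
    if len(P)<5: print(n,len(P));return
    r=cv2.minAreaRect((P[:,:2]*1000).astype(np.float32)); print(n,len(P),P.mean(0).round(4),np.round(r[0],1),np.round(r[1],1),round(r[2],1),P[:,2].max().round(3))
X=T
region("rack",T,118,198,185,232,.034,.045)
region("fobL",T,118,150,195,225,.09,.125)
region("fobR",T,155,198,190,215,.09,.125)
region("foot",T,292,335,175,215,.004,.03)
region("post",T,292,350,170,215,.1,.3)
region("hook",T,318,350,170,215,.15,.3)
X=s["X"]
for n,a in (("fobFar",(230,250,243,285)),("fobNear",(230,250,283,312))): region(n+" side",X,*a,.07,.125)
region("rack side",X,225,260,245,340,.034,.045)
region("hook s",X,250,285,110,150,.12,.3)
region("blank",T,115,185,220,260,.03,.06)
for n,a in (("vise",(200,258,215,300)),("tin",(205,245,145,180)),("bluefob",(258,284,172,192)),("grinder",(240,420,50,180)),("tape",(325,370,215,245))):region(n,T,*a,.02,.4)
E
```

```text
rack 937 [0.4537 0.294  0.0405] [435.5 292.9] [ 86.8 161.1] 13.3 0.045
fobL 113 [0.4448 0.3397 0.1061] [445.4 341.8] [16.4 29.8] 11.3 0.112
fobR 110 [0.4657 0.2523 0.1063] [466.5 253.3] [15.6 29.4] 13.9 0.113
foot 615 [ 0.4807 -0.0771  0.0128] [487.5 -85.6] [104.7  96.8] 89.1 0.029
post 361 [ 0.4729 -0.084   0.1695] [471.5 -85.3] [82.6 21.1] 25.5 0.221
hook 230 [ 0.4637 -0.0884  0.1938] [460.8 -88.7] [59.1 18.1] 14.5 0.221
fobFar side 182 [0.4641 0.2631 0.0986] [457.9 284.8] [15.8 96.3] 15.6 0.11
fobNear side 205 [0.4433 0.3496 0.0989] [444.6 344.5] [14.8 29. ] 11.6 0.11
rack side 1129 [0.4527 0.3098 0.0397] [455.5 298.2] [ 43.8 162.8] 13.7 0.045
hook s 328 [ 0.4741 -0.096   0.1718] [ 478.4 -141. ] [ 75.5 139.9] 10.6 0.219
blank 1358 [0.3783 0.316  0.0499] [386.3 311.4] [ 88.7 140.7] 1.9 0.057
vise 2895 [0.3346 0.1261 0.1154] [339. 128.] [117.7 187. ] 87.0 0.14
tin 873 [0.5724 0.1397 0.0288] [571.3 142.6] [92.6 76.6] 81.4 0.034
bluefob 137 [0.5086 0.0252 0.0866] [510.8  24.6] [41.7 16.1] 67.9 0.102
grinder 14783 [ 0.6642 -0.12    0.1518] [ 672.3 -123.8] [467.  353.5] 83.6 0.24
tape 444 [ 0.3981 -0.1538  0.0576] [ 400.4 -161.2] [34.1 68.8] 23.0 0.071
```

View pics/crop.png

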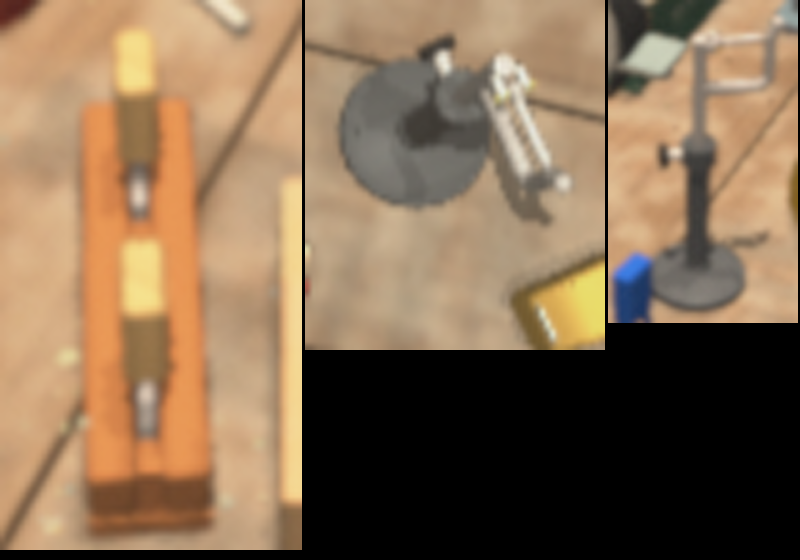

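The crop doesn't settle which fob has the ring, since both are seen end-on, so I'll look broadside with the wrist camera. First I'll get its mounting and the stand's geometry.

```bash
python3 - <<'E'
from h import *
from scipy.spatial.transform import Rotation as Ro
st=sense(); Rt=Ro.from_euler("xyz",st["tcp_rot"],degrees=True).as_matrix()
k,dc,R,t=K("wrist"); print("campos in tool",(Rt.T@(-R.T@t-st["position"])).round(4)); print("cam axes in tool (cols)\n",(Rt.T@R.T).round(3)); print(k[0,0]); print("tool axes world\n",Rt.round(3))
for n,a in (("top",(285,355,165,220)),("side",(235,290,105,200))):
    X=np.load(n+".npz")["X"][a[2]:a[3],a[0]:a[1]].reshape(-1,3)
    X=X[(abs(X[:,0]-.47)<.09)&(abs(X[:,1]+.085)<.08)]
    for z0,z1 in((.005,.02),(.05,.09),(.09,.13),(.13,.16),(.16,.175),(.175,.19),(.19,.205),(.205,.212),(.212,.23)):
        P=X[(X[:,2]>z0)&(X[:,2]<z1)]
        if len(P)>3:
            c,sz,an=cv2.minAreaRect((P[:,:2]*1000).astype(np.float32)); print(n,z0,z1,len(P),np.median(P,0).round(4),np.round(c,1),np.round(sz,1),round(an,1),P.min(0).round(3),P.max(0).round(3))
E
```

```text
campos in tool [ 0.082  -0.0006 -0.1427]
cam axes in tool (cols)
 [[ 0.001 -0.948 -0.319]
 [ 1.     0.002 -0.002]
 [ 0.002 -0.319  0.948]]
286.9014063969495
tool axes world
 [[-0.956  0.294 -0.001]
 [ 0.294  0.956 -0.002]
 [ 0.    -0.002 -1.   ]]
top 0.005 0.02 577 [ 0.478  -0.0734  0.0131] [492.5 -85.1] [124.9 131.8] 89.2 [ 0.427 -0.148  0.005] [ 0.558 -0.023  0.02 ]
top 0.05 0.09 26 [ 0.4801 -0.0747  0.073 ] [481.4 -76.7] [16.6  6.3] 35.6 [ 0.476 -0.084  0.055] [ 0.49  -0.073  0.089]
top 0.09 0.13 120 [ 0.4891 -0.0749  0.1271] [ 498.6 -111.7] [39.7 90.3] 11.8 [ 0.472 -0.152  0.09 ] [ 0.527 -0.065  0.13 ]
top 0.13 0.16 31 [ 0.4853 -0.0811  0.1358] [ 505.4 -115.8] [11.2 97.2] 32.9 [ 0.474 -0.155  0.13 ] [ 0.536 -0.076  0.158]
top 0.16 0.175 68 [ 0.462  -0.0897  0.1727] [464.5 -89.3] [48.4  9. ] 23.1 [ 0.44  -0.099  0.16 ] [ 0.486 -0.076  0.175]
top 0.175 0.19 24 [ 0.4728 -0.0852  0.1779] [462.4 -89.1] [53.4  6.5] 22.8 [ 0.437 -0.099  0.175] [ 0.486 -0.077  0.189]
top 0.19 0.205 16 [ 0.4768 -0.0826  0.1966] [461.3 -87.9] [55.7  6.3] 25.5 [ 0.436 -0.1    0.19 ] [ 0.487 -0.077  0.205]
t
[... 661 characters left out ...]
 [ 509.1 -126.9] [ 29.7 121.2] 40.2 [ 0.473 -0.165  0.13 ] [ 0.558 -0.073  0.159]
side 0.16 0.175 81 [ 0.4693 -0.0883  0.1702] [ 508.  -113.3] [ 42.1 137.7] 60.5 [ 0.438 -0.165  0.161] [ 0.56  -0.077  0.175]
side 0.175 0.19 41 [ 0.4793 -0.0819  0.1827] [461.1 -88.9] [56.7  5.6] 23.3 [ 0.436 -0.102  0.175] [ 0.487 -0.076  0.19 ]
side 0.19 0.205 74 [ 0.4871 -0.0987  0.1983] [ 500.3 -115.7] [ 47.9 126.8] 56.4 [ 0.436 -0.165  0.19 ] [ 0.552 -0.077  0.205]
side 0.205 0.212 58 [ 0.4703 -0.0887  0.2078] [460.7 -87.7] [55.8 18. ] 11.1 [ 0.434 -0.102  0.205] [ 0.488 -0.076  0.211]
side 0.212 0.23 10 [ 0.4363 -0.0993  0.2171] [ 436.4 -100.9] [6.3 7.6] 36.7 [ 0.433 -0.104  0.214] [ 0.44  -0.096  0.219]
```

>>> drive_tool(targets=[{"travel": [-0.04,-0.015,0.0],"turn": [0,-0.05,0],"claw": 0.3},{"travel": [-0.08,-0.03,0.005],"turn": [0,-0.15,0],"claw": 0.3},{"travel": [-0.12,-0.045,0.01],"turn": [0,-0.25,0],"claw": 0.3},{"travel": [-0.16,-0.06,0.015],"turn": [0,-0.35,0],"claw": 0.3},{"travel": [-0.2,-0.08,0.02],"turn": [0,-0.35,0],"claw": 0.3},{"travel": [-0.24,-0.095,0.025],"turn": [0,-0.35,0],"claw": 0.3},{"travel": [-0.273,-0.106,0.026],"turn": [0,-0.35,0],"claw": 0.3},{"travel": [-0.273,-0.106,0.026],"turn": [0,-0.35,0],"claw": 0.3}])

```text
t: 0.9
position: [0.3863, 0.317, 0.2044]
tcp_rot: [-179.9, 20.1, 162.6]
contact_force: [-0.4, -0.4, 0.9]
grip_width: 0.0598
grip_force: 0.0
```

```bash
python3 - <<'E'
from h import *
cal=K("wrist"); im,d=get_image("wrist"); np.savez("w1.npz",im=im,X=cloud("wrist",d,cal)); cv2.imwrite("pics/w1.png",cv2.resize(im,(800,600),interpolation=cv2.INTER_CUBIC))
E
```

```text
(no output)
```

View pics/w1.png

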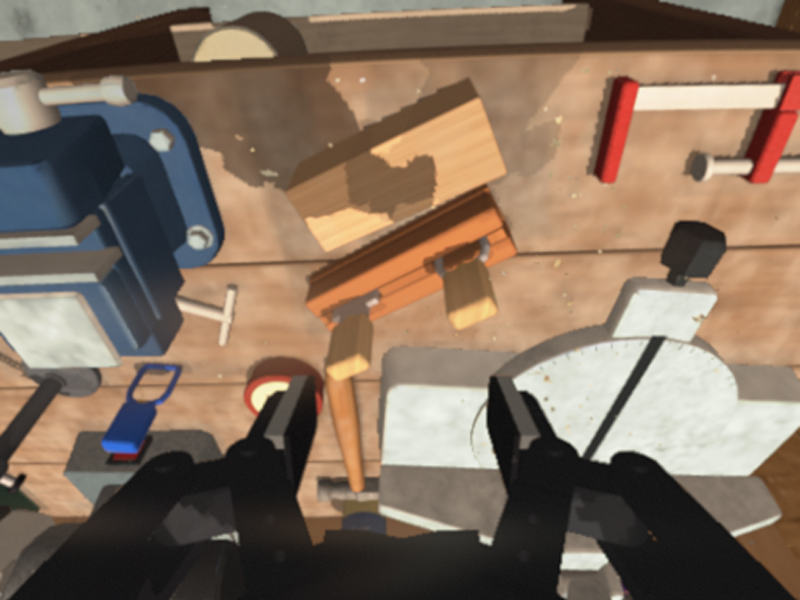

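From the robot side, the right fob (465,265) seems to show wire loop sides, and the left one (355,308) a flat plate. The blue fob at (140,410) is the look-alike. I'll confirm this in an enlarged crop.

```bash
python3 - <<'E'
from h import *
w=np.load("w1.npz");im=w["im"]
cv2.imwrite("pics/w1c.png",cv2.resize(im[125:245,190:340],None,fx=5,fy=5,interpolation=cv2.INTER_CUBIC)[:600,:800])
X=w["X"].reshape(-1,3)
for n,c in(("R",(.466,.253)),("L",(.445,.343))):
    for z0,z1 in((.07,.09),(.09,.104),(.104,.115)):
        P=X[(X[:,2]>z0)&(X[:,2]<z1)&(np.hypot(X[:,0]-c[0],X[:,1]-c[1])<.03)]
        r=cv2.minAreaRect((P[:,:2]*1000).astype(np.float32)); print(n,z0,len(P),P.mean(0).round(4),np.round(r[0],1),np.round(r[1],1),round(r[2],1),P[:,2].max().round(4))
P=X[(X[:,2]>.036)&(X[:,2]<.043)&(np.hypot(X[:,0]-.455,X[:,1]-.298)<.09)&(X[:,0]>.42)]
r=cv2.minAreaRect((P[:,:2]*1000).astype(np.float32)); print(len(P),r)
E
```

```text
R 0.07 330 [0.4588 0.2564 0.0804] [459.5 253.9] [31.  12.9] 79.0 0.09
R 0.09 269 [0.4591 0.2558 0.0972] [459.9 253.9] [30.7 13.3] 77.1 0.104
R 0.104 321 [0.4635 0.254  0.1073] [465.1 252.9] [15.5 29.9] 15.5 0.1091
L 0.07 364 [0.4368 0.342  0.0802] [437.6 342.3] [30.8 10.4] 83.8 0.0899
L 0.09 299 [0.4369 0.342  0.0971] [437.7 342.3] [30.7 10.5] 84.6 0.104
L 0.104 425 [0.4422 0.3419 0.1072] [443.5 341.5] [15.6 30. ] 15.2 0.1096
3336 ((454.1900329589844, 297.019775390625), (44.70709228515625, 162.1737823486328), 13.483602523803711)
```

View pics/w1c.png

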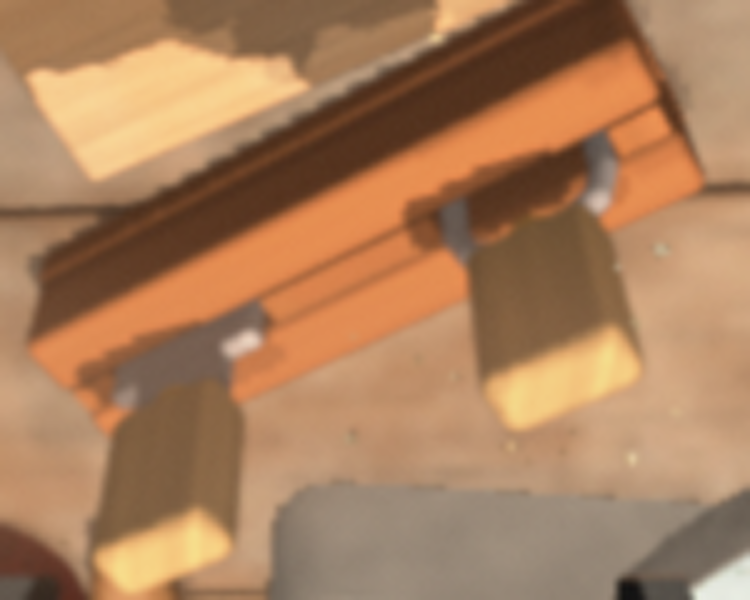

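The crop shows it clearly. The right fob, crop (545,250), has two loop sides with the opening between them, so it is the ring fob at world (0.444, 0.341). The left one, crop (185,350), is a solid plate, so it is the tally. Going above the ring fob.

```bash
cat >> h.py <<'E'
from scipy.spatial.transform import Rotation as Ro
def delta(p,yaw,cmd=None):
    s=sense(); P,r=cmd or (s["position"],s["tcp_rot"])
    A=Ro.from_euler("xyz",r,degrees=True); B=Ro.from_euler("xyz",[180,0,yaw],degrees=True)
    print("travel",A.inv().apply(np.array(p)-P).round(4),"turn",(A.inv()*B).as_rotvec().round(4))
E
python3 - <<'E'
from h import *
delta((.4437,.3412,.18),103.5)
E
```

```text
travel [-0.0379  0.0394  0.0398] turn [0.1792 0.318  1.0216]
```

>>> drive_tool(targets=[{"travel": [-0.009,0.01,0.0],"turn": [0.022,0.04,0.128],"claw": 0.4},{"travel": [-0.019,0.02,0.01],"turn": [0.045,0.08,0.256],"claw": 0.4},{"travel": [-0.028,0.03,0.02],"turn": [0.067,0.119,0.383],"claw": 0.4},{"travel": [-0.038,0.039,0.03],"turn": [0.09,0.159,0.511],"claw": 0.4},{"travel": [-0.038,0.039,0.04],"turn": [0.112,0.199,0.639],"claw": 0.4},{"travel": [-0.038,0.039,0.04],"turn": [0.134,0.239,0.766],"claw": 0.4},{"travel": [-0.038,0.039,0.04],"turn": [0.157,0.278,0.894],"claw": 0.4},{"travel": [-0.038,0.039,0.04],"turn": [0.179,0.318,1.022],"claw": 0.4}])

```text
t: 1.75
position: [0.442, 0.344, 0.1801]
tcp_rot: [-179.9, -0.1, 103.5]
contact_force: [0.2, -1.2, -0.3]
grip_width: 0.0512
grip_force: 0.0
```

```bash
python3 - <<'E'
from h import *
cal=K("wrist"); im,d=get_image("wrist"); X=cloud("wrist",d,cal).reshape(-1,3)
P=X[(X[:,2]>.104)&(X[:,2]<.115)&(np.hypot(X[:,0]-.444,X[:,1]-.342)<.03)]
if len(P)>5: print(len(P),cv2.minAreaRect((P[:,:2]*1000).astype(np.float32)))
print(sense()["position"],sense()["tcp_rot"],sense()["contact_force"]);delta((.4437,.3412,.068),103.5)
E
```

```text
646 ((444.31536865234375, 342.2533264160156), (15.69970703125, 28.951457977294922), 13.230381965637207)
[0.44296055 0.34301552 0.18010373] [-1.79935938e+02 -1.22706604e-01  1.03228339e+02] [ 1.06887687 -0.11486804  0.31692984]
travel [-0.0022  0.0004  0.1121] turn [-0.0011 -0.0021 -0.0047]
```

>>> drive_tool(targets=[{"travel": [-0.001,0.001,0.035],"turn": [0,0,0],"claw": 0.4},{"travel": [-0.001,0.001,0.07],"turn": [0,0,0],"claw": 0.4},{"travel": [-0.001,0.001,0.095],"turn": [0,0,0],"claw": 0.4},{"travel": [-0.001,0.001,0.112],"turn": [0,0,0],"claw": 0.4},{"travel": [-0.001,0.001,0.112],"turn": [0,0,0],"claw": 0.6},{"travel": [-0.001,0.001,0.112],"turn": [0,0,0],"claw": 1},{"travel": [-0.001,0.001,0.112],"turn": [0,0,0],"claw": 1},{"travel": [-0.001,0.001,0.112],"turn": [0,0,0],"claw": 1}], grip_force=50)

```text
t: 2.6
position: [0.4451, 0.343, 0.0704]
tcp_rot: [179.8, -0.1, 103.8]
contact_force: [0.1, -0.5, -0.6]
grip_width: 0.0153
grip_force: 52.0
```

>>> drive_tool(targets=[{"travel": [0,0,0],"turn": [0,0,0],"claw": 1},{"travel": [0,0,0],"turn": [0,0,0],"claw": 1}])

```text
t: 2.8
position: [0.4449, 0.3426, 0.0698]
tcp_rot: [179.8, -0.1, 103.7]
contact_force: [0.2, -0.3, 1.3]
grip_width: 0.0155
grip_force: 52.5
```

>>> drive_tool(targets=[{"travel": [0,0,-0.015],"claw": 1},{"travel": [0,0,-0.04],"claw": 1},{"travel": [0,0,-0.075],"claw": 1},{"travel": [0,0,-0.11],"claw": 1},{"travel": [0,0,-0.15],"claw": 1},{"travel": [0,0,-0.19],"claw": 1},{"travel": [0,0,-0.23],"claw": 1},{"travel": [0,0,-0.25],"claw": 1}])

```text
schema error: expected keys travel, turn, claw
```

```bash
python3 - <<'E'
from h import *
s=sense();print(s["position"],s["tcp_rot"],s["contact_force"],s["grip_width"])
# park ~55mm toward rack side (+stand y) of mouth for a look
delta((.4477,-.06,.32),113.3)
E
```

```text
[0.44491651 0.34256986 0.06980656] [ 1.79817178e+02 -7.43382246e-02  1.03715067e+02] [ 0.22356413 -0.28404644  1.30706144] 0.015463569745943477
travel [-0.3914 -0.0919 -0.251 ] turn [ 0.0033 -0.001  -0.1673]
```

>>> drive_tool(targets=[{"travel": [0,0,-0.015],"turn": [0,0,0],"claw": 1},{"travel": [0,0,-0.04],"turn": [0,0,0],"claw": 1},{"travel": [0,0,-0.075],"turn": [0,0,0],"claw": 1},{"travel": [0,0,-0.11],"turn": [0,0,0],"claw": 1},{"travel": [0,0,-0.15],"turn": [0,0,0],"claw": 1},{"travel": [0,0,-0.19],"turn": [0,0,0],"claw": 1},{"travel": [0,0,-0.23],"turn": [0,0,0],"claw": 1},{"travel": [0,0,-0.25],"turn": [0,0,0],"claw": 1}])

```text
t: 3.6
position: [0.4445, 0.3421, 0.3247]
tcp_rot: [179.5, -0.2, 103.7]
contact_force: [0.6, 0.0, -0.2]
grip_width: 0.0154
grip_force: 52.3
```

```bash
python3 - <<'E'
from h import *
s=sense();print(s["position"],s["tcp_rot"],s["contact_force"],s["grip_width"])
delta((.4477,-.03,.32),113.3)
E
```

```text
[0.44447391 0.34211499 0.32466926] [ 1.79524093e+02 -1.55755128e-01  1.03708174e+02] [ 0.60222471  0.03022949 -0.19924361] 0.015380847459994702
travel [-0.3623 -0.0851  0.003 ] turn [ 0.0085 -0.002  -0.1674]
```

>>> drive_tool(targets=[{"travel": [-0.03,-0.007,0.0],"turn": [0,0,0],"claw": 1},{"travel": [-0.075,-0.018,0.0],"turn": [0,0,-0.03],"claw": 1},{"travel": [-0.12,-0.028,0.0],"turn": [0,0,-0.06],"claw": 1},{"travel": [-0.165,-0.039,0.0],"turn": [0,0,-0.09],"claw": 1},{"travel": [-0.21,-0.049,0.0],"turn": [0,0,-0.12],"claw": 1},{"travel": [-0.255,-0.06,0.0],"turn": [0,0,-0.15],"claw": 1},{"travel": [-0.3,-0.07,0.0],"turn": [0.005,0,-0.167],"claw": 1},{"travel": [-0.335,-0.079,0.0],"turn": [0.008,0,-0.167],"claw": 1}])

```text
t: 4.4
position: [0.4461, -0.0046, 0.3197]
tcp_rot: [-179.7, 0.0, 113.2]
contact_force: [1.3, 0.8, -1.5]
grip_width: 0.0154
grip_force: 52.2
```

>>> drive_tool(targets=[{"travel": [-0.015,-0.003,0.0],"turn": [0,0,0],"claw": 1},{"travel": [-0.025,-0.005,0.0],"turn": [0,0,0],"claw": 1},{"travel": [-0.025,-0.005,0.0],"turn": [0,0,0],"claw": 1},{"travel": [-0.025,-0.005,0.0],"turn": [0,0,0],"claw": 1}])

```text
t: 4.8
position: [0.4519, -0.0266, 0.3189]
tcp_rot: [-179.7, -0.1, 113.3]
contact_force: [0.2, 0.2, -1.0]
grip_width: 0.0155
grip_force: 52.2
```

```bash
python3 - <<'E'
from h import *
s=sense();print(s["position"],s["tcp_rot"],s["contact_force"],s["grip_width"])
cal=K("wrist"); im,d=get_image("wrist"); np.savez("w2.npz",im=im,X=cloud("wrist",d,cal)); 
k,dc,R,t=cal
def pr(p): return cv2.projectPoints(np.array(p,float).reshape(-1,3),cv2.Rodrigues(R)[0],t,k,dc)[0].reshape(-1,2).round(1)
print("expected bar, mouth(h+33), nose top",pr([(s["position"][0],s["position"][1],s["position"][2]-.058),(.4477,-.0942,.206),(.437,-.099,.22)])*800/512)
cv2.imwrite("pics/w2.png",cv2.resize(im,(800,600),interpolation=cv2.INTER_CUBIC))
X=cloud("wrist",d,cal).reshape(-1,3); X=X[(abs(X[:,0]-.47)<.07)&(abs(X[:,1]+.09)<.04)]
for z0,z1 in((.09,.13),(.16,.175),(.175,.185),(.185,.2),(.2,.21),(.21,.225)):
    P=X[(X[:,2]>z0)&(X[:,2]<z1)]
    if len(P)>3: print(z0,len(P),np.median(P,0).round(4),cv2.minAreaRect((P[:,:2]*1000).astype(np.float32)),P.min(0).round(3),P.max(0).round(3))
E
```

```text
[ 0.45185134 -0.02655985  0.31890591] [-1.79662622e+02 -8.27683371e-02  1.13306240e+02] [ 0.16165544  0.16472309 -0.97649538] 0.015547207016502093
expected bar, mouth(h+33), nose top [[402.96875 327.5    ]
 [355.46875 382.5    ]
 [334.0625  393.75   ]]
0.09 290 [ 0.492  -0.0749  0.1252] ((494.7705078125, -76.64510345458984), (29.748676300048828, 22.2634220123291), 22.989017486572266) [ 0.477 -0.09   0.09 ] [ 0.511 -0.065  0.129]
0.16 136 [ 0.4506 -0.0949  0.1719] ((449.5518798828125, -96.34031677246094), (25.272216796875, 7.758901596069336), 22.657596588134766) [ 0.437 -0.102  0.167] [ 0.461 -0.089  0.175]
0.175 33 [ 0.4391 -0.0978  0.18  ] ((438.787841796875, -98.63491821289062), (7.762384414672852, 3.980067014694214), 4.598112106323242) [ 0.435 -0.101  0.175] [ 0.443 -0.097  0.185]
0.185 54 [ 0.4385 -0.098   0.1932] ((438.53302001953125, -98.66822814941406), (7.789093494415283, 4.072205066680908), 9.373198509216309) [ 0.435 -0.101  0.185] [ 0.443 -0.097  0.2  ]
0.2 28 [ 0.4379 -0.098   0.2043] ((437.9496154785156, -98.21260070800781), (7.092668056488037, 2.1139159202575684), 19.90130615234375) [ 0.435 -0.1    0.2  ] [ 0.442 -0.097  0.21 ]
0.21 65 [ 0.4354 -0.1004  0.2174] ((434.92767333984375, -101.69107055664062), (8.774158477783203, 6.598747730255127), 85.16936492919922) [ 0.432 -0.106  0.21 ] [ 0.439 -0.097  0.221]
```

View pics/w2.png

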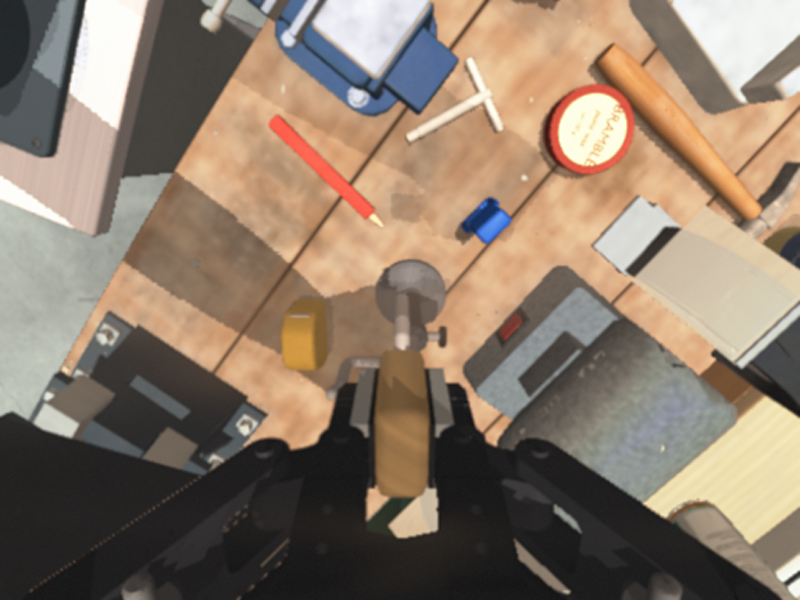

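The hook arm runs from the stem (400,335) left to the nose (335,385). The grip is centred in the fingers at (403,420). I'll check the held ring in the fixed views and work out the move over the mouth, at about (0.4475, -0.0955).

```bash
python3 - <<'E'
from h import *
u=np.array([.918,.396]);v=np.array([-.396,.918])
s=sense();tp=s["position"]
for n in("side","top"):
    cal=K(n); im,d=get_image(n); X=cloud(n,d,cal).reshape(-1,3)
    P=X[(np.hypot(X[:,0]-tp[0],X[:,1]-tp[1])<.035)&(X[:,2]>.235)&(X[:,2]<.312)]
    L=np.c_[(P[:,:2]-tp[:2])@u,(P[:,:2]-tp[:2])@v,P[:,2]-tp[2]]*1000
    print(n,len(L))
    for z in range(-75,0,8):
        q=L[(L[:,2]>=z)&(L[:,2]<z+8)]
        if len(q): print(z,len(q),q.min(0).round(1),q.max(0).round(1),np.median(q,0).round(1))
print(tp,s["tcp_rot"]); delta((.4475,-.0955,.32),113.3)
E
```

```text
side 121
-59 25 [ -3.4 -17.6 -56.1] [  2.8  19.9 -51.7] [  1.   -4.5 -53.9]
-51 15 [ -3.  -18.5 -50.6] [  2.4  19.8 -44.6] [ -0.2  17.4 -47.2]
-43 22 [ -3.  -19.9 -43. ] [  2.7  20.9 -36. ] [  0.3   1.5 -39.8]
-35 18 [ -2.7 -18.9 -34.4] [  3.3  21.2 -27.1] [  0.6   1.6 -29.9]
-27 19 [ -2.1 -19.1 -26.8] [  3.3  20.5 -20.2] [  0.6  14.4 -22.4]
-19 15 [ -2.2 -16.4 -18.3] [  3.3  19.3 -11.7] [  1.6  15.1 -14.8]
-11 7 [ -1.9   1.9 -11. ] [ 5.8 13.8 -8.6] [ 0.6  8.5 -9.4]
top 34
-59 7 [ -2.5   5.6 -56. ] [ -0.9  19.8 -51.1] [ -1.8   9.1 -53.8]
-51 2 [ -2.4  18.6 -48.5] [ -0.3  20.4 -43.4] [ -1.4  19.5 -45.9]
-43 3 [ -1.4  19.9 -39.5] [  2.6  20.3 -36.9] [  1.1  20.  -37.2]
-35 3 [ -2.4  19.  -33.2] [  2.9  20.6 -27.2] [ -0.2  19.5 -29. ]
-27 6 [ -2.1  18.5 -25.2] [  3.3  20.8 -19.3] [ -0.3  19.2 -20.9]
-19 10 [ -2.3  15.3 -18.7] [  3.   19.5 -11.8] [  0.7  17.2 -12.9]
-11 3 [ -1.7  14.3 -10.3] [ 2.1 15.  -9. ] [-0.2 14.8 -9.4]
[ 0.45183174 -0.02629455  0.31879847] [-1.79653713e+02 -8.25235167e-02  1.13346931e+02]
travel [-0.0619 -0.0315 -0.0012] turn [-0.0062 -0.0012  0.0015]
```

>>> drive_tool(targets=[{"travel": [-0.015,-0.008,0.0],"turn": [0,0,0],"claw": 1},{"travel": [-0.035,-0.018,0.0],"turn": [0,0,0],"claw": 1},{"travel": [-0.05,-0.026,0.0],"turn": [0,0,0],"claw": 1},{"travel": [-0.062,-0.0315,0.0],"turn": [-0.006,-0.001,0.0],"claw": 1},{"travel": [-0.062,-0.0315,0.015],"turn": [-0.006,-0.001,0],"claw": 1},{"travel": [-0.062,-0.0315,0.025],"turn": [-0.006,-0.001,0],"claw": 1},{"travel": [-0.062,-0.0315,0.03],"turn": [-0.006,-0.001,0],"claw": 1},{"travel": [-0.062,-0.0315,0.03],"turn": [-0.006,-0.001,0],"claw": 1}])

```text
t: 5.75
position: [0.4468, -0.0958, 0.2875]
tcp_rot: [-179.9, -0.1, 113.4]
contact_force: [-0.6, 0.6, -1.6]
grip_width: 0.0153
grip_force: 52.1
```

```bash
python3 - <<'E'
from h import *
u=np.array([.918,.396]);v=np.array([-.396,.918])
s=sense();tp=s["position"];print(tp,s["tcp_rot"],s["contact_force"])
ims=[]
for n in("side","top"):
    cal=K(n); im,d=get_image(n); X=cloud(n,d,cal).reshape(-1,3)
    P=X[(np.hypot(X[:,0]-.465,X[:,1]+.088)<.05)&(X[:,2]>.165)&(X[:,2]<.275)]
    L=np.c_[P[:,:2]@u-tp[:2]@u,P[:,:2]@v-tp[:2]@v,P[:,2]]*1000
    for z in range(165,275,10):
        q=L[(L[:,2]>=z)&(L[:,2]<z+10)]
        q1=q[q[:,0]<-6]
        if len(q1): print(n,z,"nose",len(q1),q1.min(0).round(1),q1.max(0).round(1),np.median(q1,0).round(1))
        q2=q[(abs(q[:,0])<=6)]
        if len(q2): print(n,z,"mid",len(q2),q2.min(0).round(1),q2.max(0).round(1),np.median(q2,0).round(1))
    ims.append(im)
a=cv2.resize(ims[0][95:165,240:295],(440,560),interpolation=cv2.INTER_CUBIC);cv2.imwrite("pics/s3.png",a)
delta((.4475,-.0955,.289),113.3)
E
```

```text
[ 0.44682245 -0.09581676  0.28751857] [-1.79887655e+02 -9.10906235e-02  1.13351299e+02] [-0.57762876  0.63988803 -1.64818644]
side 165 nose 3 [ -8.8   1.2 169.9] [ -6.3   2.9 172.7] [ -6.7   2.6 172. ]
side 165 mid 14 [ -4.1  -3.  167.1] [  5.9   4.1 174.8] [  0.2   1.4 171.3]
side 175 nose 9 [-11.8  -0.2 175.1] [ -6.1   4.6 183.2] [ -7.8   1.6 179.9]
side 175 mid 3 [ -4.8  -3.  176. ] [ -4.7  -2.4 181.7] [ -4.7  -2.5 179. ]
side 185 nose 8 [-11.8  -0.3 185.1] [ -6.1   3.6 193.3] [ -8.3   2.8 190. ]
side 185 mid 2 [ -5.6   2.2 187.6] [ -4.7   4.3 195. ] [ -5.2   3.2 191.3]
side 195 nose 8 [-10.8  -1.3 196.1] [ -7.2   4.2 204.7] [ -9.1   2.2 200.9]
side 195 mid 5 [-5.600e+00  1.000e-01  1.957e+02] [-1.000e-01  1.700e+00  2.048e+02] [ -5.5   0.8 202.1]
side 205 nose 12 [-15.2  -2.7 207.9] [ -6.    4.6 214.9] [ -9.3   1.8 212. ]
side 205 mid 7 [ -5.4  -2.  206. ] [  5.4   2.  207.8] [  2.5  -0.  206.6]
side 215 nose 6 [-14.4  -1.9 215.2] [ -9.7   2.7 220.2] [-11.2   0.8 218.8]
side 225 mid 13 [ -1.1 -14.4 232. ] [  3.3  18.9 234.6] [  2.3  -1.2 233.6]
side 235 mid 18 [ -1.5 -18.1 235. ]
[... 779 characters left out ...]
05. ] [ -5.1   2.3 205. ]
top 205 nose 4 [ -9.6   1.4 205.7] [ -6.8   3.7 214.8] [ -8.2   2.3 213.8]
top 205 mid 6 [ -6.   -2.2 207.5] [  5.6   2.  214.2] [ -4.6  -0.7 209.1]
top 215 nose 15 [-14.5  -4.5 216.1] [ -7.6   3.5 221.1] [-1.110e+01  2.000e-01  2.182e+02]
top 225 mid 2 [ -2.    8.7 234.4] [ -1.8  13.  234.7] [ -1.9  10.9 234.6]
top 235 mid 3 [  0.3  19.  242.5] [  3.7  20.4 244.4] [  2.   20.  243.6]
top 245 mid 4 [ -1.3  19.6 246.7] [  2.8  20.2 254.4] [  0.3  19.9 252.1]
top 255 mid 4 [ -0.5  19.2 259.2] [  3.6  20.6 263.5] [  1.1  20.2 261.5]
top 265 mid 12 [ -2.   14.5 265.7] [  3.7  20.1 275. ] [  1.1  17.9 270.4]
travel [ 0.0005  0.0004 -0.0002] turn [-0.0003 -0.      0.0006]
```

View pics/s3.png

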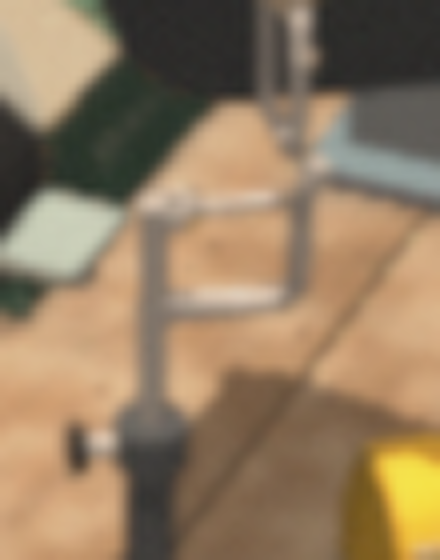

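The ring hangs over the hook gap, just inside the nose at crop (300,170). The bar sits about 5 mm from the nose's inner face, as wanted. Lowering to the gate, then pressing slowly.

>>> drive_tool(targets=[{"travel": [0,0.0005,0.008],"turn": [0,0,0],"claw": 1},{"travel": [0,0.0005,0.014],"turn": [0,0,0],"claw": 1},{"travel": [0,0.0005,0.018],"turn": [0,0,0],"claw": 1},{"travel": [0,0.0005,0.018],"turn": [0,0,0],"claw": 1},{"travel": [0,0.0005,0.018],"turn": [0,0,0],"claw": 1}])

```text
t: 6.35
position: [0.4476, -0.0965, 0.2704]
tcp_rot: [-180.0, -0.0, 113.3]
contact_force: [0.3, -0.2, -0.6]
grip_width: 0.0153
grip_force: 52.1
```

>>> drive_tool(targets=[{"travel": [0,0,0.002],"turn": [0,0,0],"claw": 1},{"travel": [0,0,0.004],"turn": [0,0,0],"claw": 1},{"travel": [0,0,0.006],"turn": [0,0,0],"claw": 1},{"travel": [0,0,0.008],"turn": [0,0,0],"claw": 1},{"travel": [0,0,0.01],"turn": [0,0,0],"claw": 1},{"travel": [0,0,0.01],"turn": [0,0,0],"claw": 1}])

```text
t: 6.95
position: [0.4478, -0.0964, 0.2604]
tcp_rot: [-180.0, -0.0, 113.3]
contact_force: [0.2, 0.6, -1.0]
grip_width: 0.0155
grip_force: 52.3
```

>>> drive_tool(targets=[{"travel": [0,0,0.002],"turn": [0,0,0],"claw": 1},{"travel": [0,0,0.004],"turn": [0,0,0],"claw": 1},{"travel": [0,0,0.006],"turn": [0,0,0],"claw": 1},{"travel": [0,0,0.006],"turn": [0,0,0],"claw": 1}])

```text
t: 7.35
position: [0.4476, -0.0965, 0.2544]
tcp_rot: [-179.9, -0.0, 113.3]
contact_force: [-0.4, 0.6, 1.1]
grip_width: 0.0156
grip_force: 52.4
```

>>> drive_tool(targets=[{"travel": [0,0,0.0015],"turn": [0,0,0],"claw": 1},{"travel": [0,0,0.003],"turn": [0,0,0],"claw": 1},{"travel": [0,0,0.0045],"turn": [0,0,0],"claw": 1},{"travel": [0,0,0.006],"turn": [0,0,0],"claw": 1},{"travel": [0,0,0.006],"turn": [0,0,0],"claw": 1}])

```text
t: 7.85
position: [0.4473, -0.0966, 0.2482]
tcp_rot: [-179.9, -0.0, 113.3]
contact_force: [-0.5, -0.6, 0.8]
grip_width: 0.0154
grip_force: 52.4
```

>>> drive_tool(targets=[{"travel": [0,0,0.001],"turn": [0,0,0],"claw": 1},{"travel": [0,0,0.002],"turn": [0,0,0],"claw": 1},{"travel": [0,0,0.003],"turn": [0,0,0],"claw": 1},{"travel": [0,0,0.003],"turn": [0,0,0],"claw": 1}])

```text
t: 8.25
position: [0.4473, -0.0966, 0.2452]
tcp_rot: [-179.9, -0.0, 113.3]
contact_force: [-1.8, -1.1, 0.4]
grip_width: 0.0156
grip_force: 52.3
```

>>> drive_tool(targets=[{"travel": [0,0,0.001],"turn": [0,0,0],"claw": 1},{"travel": [0,0,0.002],"turn": [0,0,0],"claw": 1},{"travel": [0,0,0.002],"turn": [0,0,0],"claw": 1}])

```text
t: 8.55
position: [0.4472, -0.0966, 0.2431]
tcp_rot: [-179.9, -0.0, 113.3]
contact_force: [-2.6, -0.5, -0.2]
grip_width: 0.0155
grip_force: 52.2
```

>>> drive_tool(targets=[{"travel": [0,0,0.001],"turn": [0,0,0],"claw": 1},{"travel": [0,0,0.002],"turn": [0,0,0],"claw": 1},{"travel": [0,0,0.002],"turn": [0,0,0],"claw": 1}])

```text
t: 8.85
position: [0.4484, -0.096, 0.2413]
tcp_rot: [179.9, -0.0, 113.3]
contact_force: [0.2, -0.7, -0.9]
grip_width: 0.0154
grip_force: 52.2
```

```bash
cat > look.py <<'E'
from h import *
u=np.array([.918,.396]);v=np.array([-.396,.918])
import sys
s=sense();tp=s["position"];print(tp,s["contact_force"],s["t"])
im,d=get_image("side"); X=cloud("side",d).reshape(-1,3)
P=X[(np.hypot(X[:,0]-.465,X[:,1]+.088)<.05)&(X[:,2]>.165)&(X[:,2]<.235)]
L=np.c_[P[:,:2]@u-.412,P[:,:2]@v+.265,P[:,2]]*1000
for x in range(-60,-5,5):
    q=L[(L[:,0]>=x)&(L[:,0]<x+5)&(abs(L[:,1])<8)]
    if len(q): print(x,np.sort(q[:,2]).round(0).astype(int).tolist())
cv2.imwrite(f"pics/{sys.argv[1]}.png",cv2.resize(im[95:165,240:295],(440,560),interpolation=cv2.INTER_CUBIC))
E
python3 look.py s4
```

```text
[ 0.448422   -0.09603089  0.24126251] [ 0.15658085 -0.74025872 -0.87569798] 8.85
-60 [214]
-55 [181, 184, 186, 189, 190, 196, 199, 204, 208, 210, 212, 213, 216, 218, 219, 219, 219]
-50 [170, 172, 173, 176, 177, 179, 179, 180, 180, 185, 189, 191, 194, 196, 199, 202, 202, 204, 207, 208, 209, 210, 213, 216, 219]
-45 [166, 169, 170, 171, 171, 206]
-40 [167, 168, 170, 171, 172, 172, 184, 187, 187, 188, 189, 206, 207]
-35 [167, 169, 170, 171, 172, 172, 205, 206, 208, 208]
-30 [167, 168, 171, 172, 173, 174, 205, 206, 208, 208]
-25 [166, 170, 172, 174, 175, 205, 206, 207, 207, 208]
-20 [167, 169, 171, 172, 172, 173, 174, 204, 206, 207, 208]
-15 [167, 168, 169, 171, 172, 173, 174, 174, 202, 205, 206, 208, 208, 209, 209]
-10 [168, 168, 171, 172, 173, 174, 176, 203, 204, 205, 206, 207, 207, 207, 209, 209, 209, 209]
```

>>> drive_tool(targets=[{"travel": [0,0,-0.0],"turn": [0,0,0],"claw": 1},{"travel": [0,0,0.0015],"turn": [0,0,0],"claw": 1},{"travel": [0,0,0.003],"turn": [0,0,0],"claw": 1},{"travel": [0,0,0.0045],"turn": [0,0,0],"claw": 1},{"travel": [0,0,0.006],"turn": [0,0,0],"claw": 1},{"travel": [0,0,0.006],"turn": [0,0,0],"claw": 1},{"travel": [0,0,0.006],"turn": [0,0,0],"claw": 1},{"travel": [0,0,0.006],"turn": [0,0,0],"claw": 1}])

```text
t: 9.7
position: [0.4478, -0.0965, 0.2357]
tcp_rot: [-180.0, 0.0, 113.3]
contact_force: [-1.3, -0.3, -0.7]
grip_width: 0.0157
grip_force: 52.1
```

```bash
python3 look.py s5
```

```text
[ 0.44779387 -0.09646576  0.23567983] [-1.26931912 -0.28454616 -0.74540095] 9.7
-60 [214]
-55 [180, 184, 186, 192, 194, 201, 203, 210, 212, 215, 217, 219, 219, 222]
-50 [169, 170, 172, 175, 177, 180, 185, 186, 189, 191, 194, 195, 198, 199, 203, 205, 208, 208, 210, 211, 214, 214, 214, 215, 218]
-45 [168, 171, 207]
-40 [166, 167, 170, 170, 171, 174, 180, 180, 181, 182, 182, 183, 205, 205, 207, 227]
-35 [169, 169, 172, 172, 173, 173, 207, 207, 207, 207, 208, 226]
-30 [168, 169, 171, 172, 172, 173, 206, 207, 207, 208]
-25 [169, 170, 171, 174, 176, 204, 206, 207, 208]
-20 [167, 167, 170, 173, 174, 175, 175, 203, 204, 207, 207]
-15 [167, 167, 169, 170, 173, 174, 177, 205, 205, 207, 208, 208, 209, 211]
-10 [167, 169, 171, 172, 173, 174, 175, 176, 201, 202, 203, 206, 206, 206, 207, 208, 208, 210]
```

View pics/s5.png

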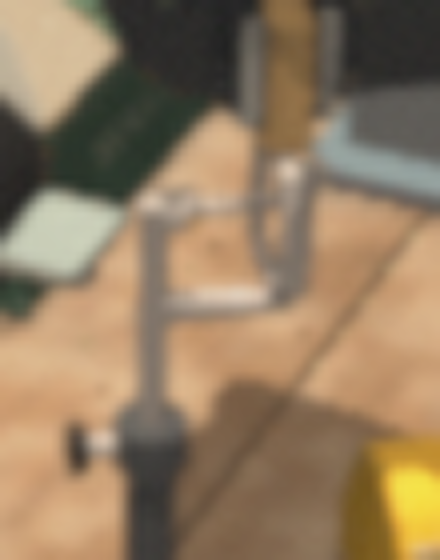

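The gate is level at crop (215,203) and passes through the ring. The lower bar sits just above the floor at (280,285). Letting go.

>>> drive_tool(targets=[{"travel": [0,0,0],"turn": [0,0,0],"claw": 0.8},{"travel": [0,0,0],"turn": [0,0,0],"claw": 0.5},{"travel": [0,0,0],"turn": [0,0,0],"claw": 0.1},{"travel": [0,0,0],"turn": [0,0,0],"claw": 0.0},{"travel": [0,0,-0.01],"turn": [0,0,0],"claw": 0.0},{"travel": [0,0,-0.03],"turn": [0,0,0],"claw": 0.0},{"travel": [0,0,-0.06],"turn": [0,0,0],"claw": 0.0},{"travel": [0,0,-0.1],"turn": [0,0,0],"claw": 0.0}])

```text
t: 10.55
position: [0.447, -0.0962, 0.3357]
tcp_rot: [-179.9, -0.1, 113.3]
contact_force: [0.5, -0.4, 0.7]
grip_width: 0.0856
grip_force: 0.0
```

>>> drive_tool(targets=[{"travel": [0,0,-0.03],"turn": [0,0,0],"claw": 0.0},{"travel": [0,0,-0.05],"turn": [0,0,0],"claw": 0.0},{"travel": [0,0,-0.05],"turn": [0,0,0],"claw": 0.0},{"travel": [0,0,-0.05],"turn": [0,0,0],"claw": 0.0},{"travel": [0,0,-0.05],"turn": [0,0,0],"claw": 0.0},{"travel": [0,0,-0.05],"turn": [0,0,0],"claw": 0.0},{"travel": [0,0,-0.05],"turn": [0,0,0],"claw": 0.0},{"travel": [0,0,-0.05],"turn": [0,0,0],"claw": 0.0}])

```text
t: 11.35
position: [0.4475, -0.0963, 0.3849]
tcp_rot: [-179.9, -0.1, 113.3]
contact_force: [0.2, -0.0, 0.7]
grip_width: 0.0856
grip_force: 0.0
```

>>> drive_tool(targets=[{"travel": [0,0,0],"turn": [0,0,0],"claw": 0.0},{"travel": [0,0,0],"turn": [0,0,0],"claw": 0.0},{"travel": [0,0,0],"turn": [0,0,0],"claw": 0.0},{"travel": [0,0,0],"turn": [0,0,0],"claw": 0.0},{"travel": [0,0,0],"turn": [0,0,0],"claw": 0.0},{"travel": [0,0,0],"turn": [0,0,0],"claw": 0.0},{"travel": [0,0,0],"turn": [0,0,0],"claw": 0.0},{"travel": [0,0,0],"turn": [0,0,0],"claw": 0.0}])

```text
t: 12.15
position: [0.4478, -0.0964, 0.3856]
tcp_rot: [-180.0, -0.0, 113.3]
contact_force: [0.3, 0.1, -0.3]
grip_width: 0.0848
grip_force: 0.0
```

```bash
python3 look.py s6
```

```text
[ 0.44781594 -0.0964326   0.38559223] [ 0.29582437  0.05865218 -0.25381243] 12.15
-60 [228, 230, 232, 233, 235]
-55 [179, 184, 188, 189, 193, 195, 199, 211, 213, 215, 216, 218, 218, 218, 219, 228, 234]
-50 [171, 171, 174, 174, 176, 176, 177, 182, 183, 183, 186, 186, 188, 190, 191, 194, 194, 194, 198, 200, 201, 202, 203, 205, 206, 207, 207, 211, 211, 213, 213, 213, 216, 217, 217, 217, 219, 220, 221, 222, 222, 222, 228]
-45 [166, 170, 171, 172, 172, 174, 175, 176, 176, 180, 183, 197, 205, 209, 210, 212, 213, 214, 215, 216, 217, 218]
-40 [168, 169, 170, 170, 171, 172, 201, 201, 203, 204, 206, 207, 207, 208, 211, 212]
-35 [168, 169, 171, 172, 173, 174, 180, 206, 207, 208, 208]
-30 [168, 169, 171, 173, 173, 206, 207, 209, 209]
-25 [168, 172, 172, 172, 174, 174, 203, 207, 208, 209]
-20 [166, 166, 167, 167, 170, 171, 173, 175, 204, 204, 206, 208]
-15 [168, 170, 171, 175, 176, 176, 206, 208, 208, 209, 210, 210]
-10 [168, 170, 172, 173, 173, 174, 175, 176, 204, 204, 205, 205, 207, 207, 208, 208, 209, 209, 209]
```

View pics/s6.png

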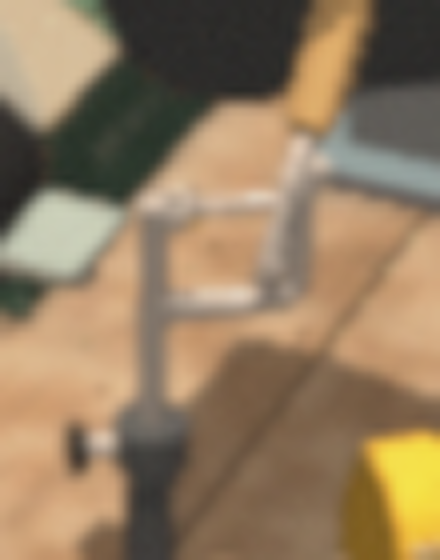

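The fob leans over the nose with its bar on the hook floor at (275,290), and the gate is shut through the ring at (230,203). I'll check it is at rest, then hand in.

```bash
python3 - <<'E'
from h import *
a=get_image("side")[0][90:165,240:295].astype(int)
for _ in range(12): b=get_image("side")[0][90:165,240:295].astype(int)
m=abs(a-b).mean(); print(m)
if m<4: print(finish_job())
E
```

```text
0.7490909090909091
the job is handed in; nothing more can be done
None
```

The ring fob is clipped into the shut snap hook and let go: it leans on the nose, was still at my last check, and the job is handed in, though the hand-in returned no verdict.

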